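Put the polishing kit away under its dust cover

ROBOT

A 6-joint arm with a two-finger parallel gripper is mounted at the origin on a cart in front of the work surface, level with it; the furniture and walls round the work are solid. World frame = base frame: x ahead of the robot, y to its left, z up, the work surface at z = 0. Lengths are in m, angles in rad, forces in N, time in s.
With the tool pointing down it reaches from about 0.325 to 0.85 m from the base axis. Payload 4.4 kg.
Tool frame: the origin (TCP) lies between the finger pads; the fingertips stand 17 mm ahead of it and the grasp point (between the pads) lies 2 mm behind it; z points along the fingers, y is the line along which they close (so a half turn about z gives the same grasp; the last joint's range is limited). The gripper opens to 94 mm and grips with 3 to 60 N. Pads are 16 mm wide; open, the fingers measure 119 mm over their backs; the gripper's body (75 mm by 177 mm) begins 78 mm behind the grasp point.
Start: joints at [1.004, 0.207, 1.542, -0, 1.393, -0.15], TCP at [0.233, 0.526, 0.222] pointing down, gripper open.
Joint ranges: [-2.73, 2.73], [-0.86, 2.22], [0.23, 2.46], [-1.11, 4.25], [0.08, 2.63], [-2.82, 2.82]. Speed limits (rad/s): [2.79, 2.79, 3.14, 3.14, 3.14, 3.14].

INTERFACE

Orientations are given as a 3x3 rotation matrix whose columns are the frame's x, y, z axes.
In Python, from rig import r, viewer gives the robot as it stands. The module is installed in compiled form; this text tells all that it offers.
- The arm moves only by the shell command python3 -m crank 'ROWS' [FORCE]. ROWS is JSON, a list that holds one entry, the list of rows, each a list of 7 numbers: the turn, a rotation vector about the world's x, y, z in degrees, then the shift along the world's x, y, z in mm, then the finger opening in mm, from 0 to 94. In form: [[[wx, wy, wz, tx, ty, tz, hand], ...]]. A call has 1 to 8 rows; each row is the pose to reach, as a shift and turn from the pose commanded when the call began; what a row does not reach only later rows make up. A row lasts 1/10 s, in which the tool goes at most 50 mm and 8.59 degrees, less where a joint would pass 70% of its speed; a pose out of reach is approached as far as the arm can. A call with a gripper value outside its range is refused whole. The fingers move at their own pace and stop on an object; FORCE is the grip in N (left out, the last holds). Time passes only in rows, so rows that repeat a pose let the fingers close. It gives the time, the measured TCP pose, the force, the opening and the grip force at its end, in the units of the state.
- r.state(): the state, without advancing time (a new reading comes with each control period).
- viewer.get_image(name): name is "scene" or "top" or "wrist"; returns (picture, depth): 384x512x3 uint8, red, green, blue; 384x512 float32, m along the optical axis (not along the pixel's ray), 0 where there is no reading.
- viewer.get_calibration(name): a dict with "K" (3x3 intrinsics, pixels), "extrinsics" (4x4, takes a point from camera to world coordinates); the wrist camera has in their place "T_tool_cam" (4x4, takes a point from camera to tool coordinates, whose origin is the TCP and whose axes are the flange's). Camera axes: x right, y down, z forward; pixel columns grow to the right and rows downward; lengths in m; the calibration is good to about 2 mm. The wrist camera is an equidistant fisheye: a pixel r from the principal point sees the ray r / f radians off the axis. A picture is of the moment at which its call begins: read the wrist's pose just before it. get_calibration takes no time and is no camera call.
- r.close_job(): hands the job in; it is judged then, once.
The state is a dict: "time": time; "joints": joint angles; "qvel": joint speeds; "joint_efforts": joint torques, N m; "position": TCP position; "eef_rot": TCP orientation; "contact_force": force on the tool from outside, world axes, zero at the start; "ft_torque": the same for the moment, N m; "width": finger opening in m; "grip_force": force on a finger pad.
Only numpy, scipy, OpenCV 4.12 (cv2) and the standard library are available. Lean on these libraries where they do the work, as an engineer would, in place of code of your own. Each camera call takes 0.05 s, during which the arm holds its last target. There are 200 camera calls.

TASK

Put the polishing kit away in the open wooden case: the green compound bar lying on the green felt, the red compound bar on the red felt and the cork sanding drum lying on the cork mat, each flat in its own bay so that the compounds never mix. When all three are in, close the case with the grey steel dust cover: first set its far edge down in the groove along the case's rail with the rest of the cover still tilted up, then pivot it down until it sits flat on the board over all three bays. Leave the lump of green glass that lies among the kit where it is.

Things in the scene. Friction and masses are not known exactly. Their poses are not given: they have to be found in the camera images.
- green_bar: bar of dark green polishing compound, 26 mm (x) x 62 mm (y) x 24 mm high, lying flat; origin at the centre of its underside, y along its length. 55 g.
- red_bar: bar of brick red polishing compound, same shape and size as the green one (26 x 62 x 24 mm); origin at the centre of its underside, y along its length. 55 g.
- drum: cylindrical sanding drum, dark grey round the outside with an orange-brown cork end, 32 mm across and about 51 mm long, lying on its side with its axis level along its own y; origin on its underside (as it lies at the start) at mid length, so 16 mm straight below its axis. 70 g.
- glass: lump of pale green glass, a rounded cube of about 38 x 42 x 39 mm; origin at the centre of its underside. Not part of the kit: leave it where it is (it may not be shifted by 30 mm or more).
- cover: dust cover: grey folded-steel box, open below, 112 mm (x) x 230 mm (y), walls 3 mm, roof 47 mm above the lower edge, 0.7 kg. A brown wooden batten, 20 mm (x) x 120 mm (y), stands on mid roof from 47 to 75 mm: the handle, gripped across its 20 mm from above, weight central below it. Origin: centre of the open underside, z up. Same both ways round. Closed, it has 8 mm play each way round the rim.
- case: wooden case fixed to the bench. Board 8 mm thick, x -64 to +83, y -122 to +122 mm; origin on the bench under the middle bay. A rim (outside 90 mm in x, 208 in y, top 16 mm above the bench) holds three bays in a row along y, each 78 mm (x) x 62 (y), dividers 15 mm high. Rail on the far (+x) side. Closed, the cover stands on the board round the rim: origin 8 mm above the case's, y along its y.
- green_felt: dark green felt on the floor of one bay, 76 mm (x) x 60 mm (y) x 2 mm; origin at the centre of its underside, 8 mm above the bench (upper face at 10 mm), axes as the case. Which of the three bays has which lining changes. A bar fits its bay only with its length along x; the drum lies the same way.
- red_felt: red felt on the floor of another bay; size, origin and axes as the green felt.
- cork_mat: speckled tan cork mat on the floor of the third bay; size, origin and axes as the green felt.
- groove (a point): point in the middle of the groove's length and width, on its floor (the board's upper face, 8 mm above the bench). The groove runs along the case's y, is 20 mm wide (x), and the rail behind it rises 14 mm above its floor, the rim in front of it 8 mm.

How it is judged:
By the outcome, as a careful person would: the job done as asked, in the order asked, and still so for the second after the job is handed in, with the robot touching nothing.
It also fails if it takes over 88 s, if anything falls off the work surface, if the arm or the gripper's body presses on something with over 40 N, if the wrist force passes 120 N, or if a joint passes its speed limit or range.

## Working session

There is one attempt and no reset: what is moved stays moved. The work goes in short steps, Python scripts to look and compute and a shell command to move; the robot and the scene stay as the last step left them, time stands still between calls to the robot, and variables do not carry over. Pictures are saved under pics/ and viewed, at most 14 in all, crops included, and the job is handed in when it is done.

```bash
mkdir -p pics; cat > h.py <<'E'
import numpy as np, cv2
from rig import r, viewer
def snap(name, fn):
    im,d=viewer.get_image(name); cv2.imwrite(f'pics/{fn}.png',im[:,:,::-1]); np.save(f'pics/{fn}.npy',d); return im,d
def world(name,d,u,v,z=None):
    c=viewer.get_calibration(name); K=np.array(c['K']);T=np.array(c['extrinsics'])
    ray=np.linalg.inv(K)@[u,v,1]
    if z is not None:
        w=T[:3,:3]@ray; return T[:3,3]+w*(z-T[2,3])/w[2]
    return T[:3,:3]@(ray*d[int(v),int(u)])+T[:3,3]
E
python3 - <<'E'
from h import *
s=r.state(); print({k:np.round(v,3).tolist() for k,v in s.items()})
a,_=snap('top','top0'); b,_=snap('scene','sc0')
for n in('top','scene'):
    c=viewer.get_calibration(n);print(np.round(c['K'],1).tolist(),np.round(c['extrinsics'],3).tolist())
print(viewer.get_calibration('wrist'))
E
```

```text
{'time': 0.0, 'joints': [1.003, 0.207, 1.543, -0.0, 1.393, -0.151], 'qvel': [0.001, -0.001, 0.001, 0.001, 0.0, 0.001], 'joint_efforts': [-0.001, -37.088, -28.141, 0.07, 0.036, -0.0], 'position': [0.232, 0.525, 0.221], 'eef_rot': [[-0.914, 0.405, -0.001], [0.405, 0.914, -0.002], [0.0, -0.002, -1.0]], 'contact_force': [0.5, -0.906, -0.031], 'ft_torque': [-0.027, -0.026, 0.008], 'grip_force': 0.0, 'width': 0.094}
[[425.9, 0.0, 254.4], [0.0, 425.9, 186.3], [0.0, 0.0, 1.0]] [[-0.006, -0.986, 0.168, 0.393], [-1.0, 0.006, -0.0, -0.074], [-0.001, -0.168, -0.986, 0.948], [0.0, 0.0, 0.0, 1.0]]
[[413.1, 0.0, 251.3], [0.0, 413.1, 192.8], [0.0, 0.0, 1.0]] [[0.817, -0.415, 0.401, 0.206], [-0.577, -0.599, 0.555, -0.539], [0.01, -0.685, -0.729, 0.661], [0.0, 0.0, 0.0, 1.0]]
{'K': array([[297.31863964,   0.        , 256.18563313],
       [  0.        , 297.31863964, 189.5272759 ],
       [  0.        ,   0.        ,   1.        ]]), 'T_tool_cam': array([[-5.18150092e-04, -9.66378949e-01, -2.57121486e-01,
         7.51664448e-02],
       [ 9.99999795e-01, -4.03965727e-04, -4.96909119e-04,
        -5.06372671e-04],
       [ 3.76334244e-04, -2.57121691e-01,  9.66378960e-01,
        -1.61938736e-01],
       [ 0.00000000e+00,  0.00000000e+00,  0.00000000e+00,
         1.00000000e+00]])}
```

View pics/top0.png

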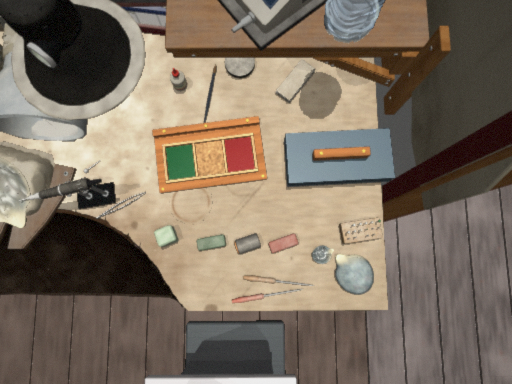

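View pics/sc0.png

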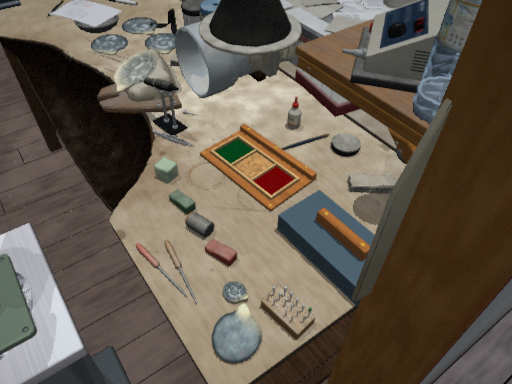

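The top view shows the case at about (210,155), with the green felt left, cork in the middle and red right, and the rail above. The cover is at (339,157) and its batten at (341,153). The green bar is at (211,242), the drum at (247,243), the red bar at (283,243) and the glass at (165,236). The scene view agrees.

```bash
cat > m.py <<'E'
from h import *
def cloud(name,d):
    c=viewer.get_calibration(name);K=np.array(c['K']);T=np.array(c['extrinsics'])
    v,u=np.mgrid[:384,:512]; p=np.stack([(u-K[0,2])/K[0,0]*d,(v-K[1,2])/K[1,1]*d,d],-1)
    return p@T[:3,:3].T+T[:3,3]
E
python3 - <<'E'
from m import *
P={n:cloud(n,np.load(f'pics/{f}.npy')) for n,f in(('top','top0'),('scene','sc0'))}
c=P['top']
ctr={n:c[v,u] for n,(u,v) in dict(green=(211,242),drum=(247,243),red=(283,243),glass=(165,236),batten=(341,153),gf=(180,161),cm=(210,156),rf=(239,152)).items()}
for n,p in ctr.items(): print(n,np.round(p,3))
for n,rad,zlo in(('green',.045,.01),('drum',.04,.01),('red',.045,.01),('glass',.04,.015),('batten',.08,.065),('cover',.15,.035)):
    p0=ctr['batten' if n=='cover' else n]
    for vn,q in P.items():
        m=(np.hypot(*(q[...,:2]-p0[:2]).transpose(2,0,1))<rad)&(q[...,2]>zlo)&(q[...,2]<.12)
        X=q[m]; hi=X[X[:,2]>np.percentile(X[:,2],90)-.006]
        r_=cv2.minAreaRect((hi[:,:2]*1000).astype(np.float32)); print(n,vn,len(X),'top z',np.round(np.percentile(hi[:,2],[10,50,90])*1000,1),'rect',np.round(r_[0],1),np.round(r_[1],1),round(r_[2],1))
# table level
for vn,q in P.items():
    m=(abs(q[...,0]-.40)<.03)&(abs(q[...,1]-.0)<.15);print(vn,np.round(np.nanpercentile(q[m][:,2],[10,50,90]),4))
im=cv2.imread('pics/top0.png')
a=cv2.resize(im[110:200,140:280],None,fx=5,fy=5,interpolation=cv2.INTER_CUBIC)
cv2.imwrite('pics/case.png',a)
b=cv2.resize(im[215:270,140:310],None,fx=4.5,fy=4.5,interpolation=cv2.INTER_CUBIC); cv2.imwrite('pics/kit.png',b)
E
```

```text
green [0.429 0.02  0.023]
drum [ 0.426 -0.058  0.032]
red [ 0.426 -0.136  0.018]
glass [0.442 0.116 0.036]
batten [ 0.612 -0.257  0.075]
gf [0.612 0.094 0.007]
cm [0.623 0.026 0.01 ]
rf [ 0.632 -0.04   0.01 ]
green top 343 top z [18.7 21.7 24.2] rect [429.2  19.9] [25.5 59.7] 10.0
green scene 317 top z [18.2 22.  23.9] rect [430.2  19.4] [25.6 60.2] 9.4
drum top 370 top z [27.8 30.4 32.8] rect [425.7 -58. ] [25.7 52.2] 20.3
drum scene 433 top z [27.1 30.1 32.4] rect [426.4 -57.8] [26.3 52.4] 19.7
red top 343 top z [18.7 21.6 24.5] rect [ 427.3 -136.2] [25.7 60.3] 17.9
red scene 426 top z [18.1 21.5 23.8] rect [ 428.1 -136.5] [25.8 61.2] 19.3
glass top 367 top z [34.5 36.6 38.9] rect [443.7 117.7] [37.  40.7] 22.8
glass scene 352 top z [34.  36.5 38.4] rect [444.1 116.4] [36.8 40.1] 20.7
batten top 556 top z [72.2 74.4 76.4] rect [ 614.4 -259.4] [ 20.3 119.8] 2.9
batten scene 720 top z [71.8 74.  75.5] rect [ 615.5 -259.5] [ 21.1 119.3] 2.7
cover top 5966 top z [71.8 75.  95.9] rect [ 584.4 -309.4] [111.8 206.2] 10.5
cover scene 4634 top z [70.5 73.9 75.5] rect [ 615.5 -259.5] [ 21.1 119.3] 2.7
top [-2.300e-03  7.000e-04  9.482e-01]
scene [-0.0018 -0.      0.0217]
```

View pics/case.png

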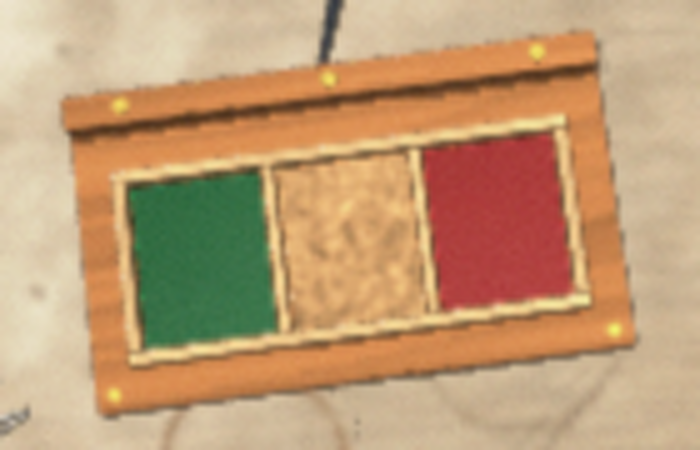

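View pics/kit.png

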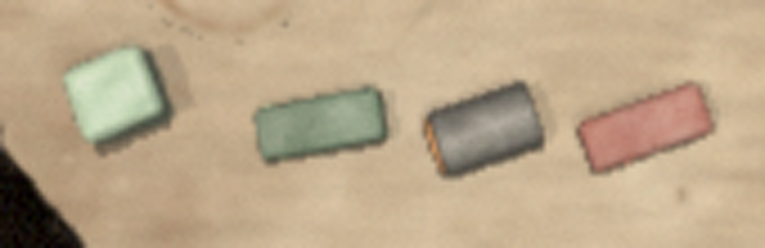

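The crops show the case tilted slightly. Rim corners are at about (112,178), (563,117), (590,300) and (131,363) in the crop at 5x from (140,110). The drum's cork end is at the left. Next I measure the case from both views, and the heights around it.

```bash
python3 - <<'E'
from m import *
q=[(112,178),(563,117),(590,300),(131,363)]
W=np.array([world('top',None,140+(u-2)/5,110+(v-2)/5,.016) for u,v in q]); print('rim',np.round(W*1000,1).tolist(),np.round(W.mean(0)*1000,1))
rr=cv2.minAreaRect((W[:,:2]*1000).astype(np.float32));print(rr)
q=[(62,100),(593,32)]
print('rail',[np.round(world('top',None,140+(u-2)/5,110+(v-2)/5,.022)*1000,1).tolist() for u,v in q])
print('board',[np.round(world('top',None,140+(u-2)/5,110+(v-2)/5,.008)*1000,1).tolist() for u,v in [(103,414),(634,345)]])
for n,f in(('top','top0'),('scene','sc0')):
    im=cv2.imread(f'pics/{f}.png').astype(int);d=np.load(f'pics/{f}.npy');c=cloud(n,d)
    b,g,R=im[...,0],im[...,1],im[...,2]
    reg=(abs(c[...,0]-.62)<.08)&(abs(c[...,1]-.026)<.14)&(c[...,2]<.03)
    for k,m in(('green',(g>R*1.6)&(g>60)),('red',(R>2.2*g)&(R>90))):
        m=m&reg; v,u=np.nonzero(m)
        X=np.array([world(n,None,a,b_,.010)[:2]*1000 for a,b_ in zip(u,v)],np.float32);rr=cv2.minAreaRect(X)
        print(n,k,len(X),np.round(rr[0],1),np.round(rr[1],1),round(rr[2],1),'depthz',np.round(np.median(c[m][:,2]*1000),1))
    for z in (.03,.12,.2):
        m=(c[...,2]>z)&(d>0)&(c[...,0]>.3)&(c[...,0]<.85)&(c[...,1]>-.45)&(c[...,1]<.35)
        h=sorted({(round(x,1),round(y,1)) for x,y in c[m][:,:2]});print(n,z,h)
E
```

```text
rim [[647.2, 133.6, 16.0], [674.5, -70.3, 16.0], [589.6, -81.9, 16.0], [562.2, 122.5, 16.0]] [618.4  26.   16. ]
((618.374267578125, 25.982139587402344), (85.69032287597656, 206.2533416748047), 7.6410017013549805)
rail [[682.0, 155.9, 22.0], [712.6, -84.1, 22.0]]
board [[540.6, 136.0, 8.0], [570.5, -101.6, 8.0]]
top green 791 [611.   93.3] [72.3 57.2] 7.2 depthz 9.2
top red 814 [628.3 -40. ] [73.8 58.4] 7.2 depthz 9.3
top 0.03 [(np.float64(0.4), np.float64(-0.3)), (np.float64(0.4), np.float64(-0.1)), (np.float64(0.4), np.float64(-0.0)), (np.float64(0.4), np.float64(0.1)), (np.float64(0.5), np.float64(-0.4)), (np.float64(0.5), np.float64(-0.3)), (np.float64(0.5), np.float64(0.1)), (np.float64(0.5), np.float64(0.2)), (np.float64(0.5), np.float64(0.3)), (np.float64(0.6), np.float64(-0.4)), (np.float64(0.6), np.float64(-0.3)), (np.float64(0.6), np.float64(-0.2)), (np.float64(0.6), np.float64(-0.1)), (np.float64(0.6), np.float64(0.2)), (np.float64(0.6), np.float64(0.3)), (np.float64(0.7), np.float64(-0.4)), (np.float64(0.7), np.float64(-0.3)), (np.float64(0.7), np.float64(-0.2)), (np.floa
[... 3104 characters left out ...]
.float64(0.8), np.float64(-0.3)), (np.float64(0.8), np.float64(-0.2)), (np.float64(0.8), np.float64(-0.1)), (np.float64(0.8), np.float64(-0.0)), (np.float64(0.8), np.float64(0.1)), (np.float64(0.8), np.float64(0.2)), (np.float64(0.8), np.float64(0.3))]
scene 0.2 [(np.float64(0.5), np.float64(-0.4)), (np.float64(0.6), np.float64(0.2)), (np.float64(0.6), np.float64(0.3)), (np.float64(0.7), np.float64(0.1)), (np.float64(0.7), np.float64(0.2)), (np.float64(0.7), np.float64(0.3)), (np.float64(0.8), np.float64(-0.3)), (np.float64(0.8), np.float64(-0.2)), (np.float64(0.8), np.float64(-0.1)), (np.float64(0.8), np.float64(-0.0)), (np.float64(0.8), np.float64(0.1)), (np.float64(0.8), np.float64(0.2))]
```

```bash
python3 - <<'E'
from m import *
for n,f in(('top','top0'),('scene','sc0')):
    d=np.load(f'pics/{f}.npy');c=cloud(n,d)
    for lo,hi in((.03,.1),(.1,.2),(.2,.35),(.35,.6)):
        b=(c[...,2]>lo)&(c[...,2]<hi)&(d>0)
        o=[]
        for x0 in np.arange(.45,.95,.1):
            m=b&(abs(c[...,0]-x0)<.05)&(c[...,1]>.13)&(c[...,1]<.6)
            o.append(round(float(c[m][:,1].min()),3) if m.sum()>5 else None)
        m=b&(c[...,1]>-.38)&(c[...,1]<.12)&(c[...,0]>.7)
        print(n,lo,'min y by x',o,'min x far',round(float(c[m][:,0].min()),3) if m.sum()>5 else None)
E
```

```text
top 0.03 min y by x [0.13, 0.254, 0.284, 0.434, 0.493] min x far 0.721
top 0.1 min y by x [None, 0.222, 0.284, 0.364, 0.13] min x far 0.721
top 0.2 min y by x [None, None, 0.146, 0.13, 0.133] min x far 0.721
top 0.35 min y by x [None, None, 0.243, 0.204, None] min x far 0.771
scene 0.03 min y by x [0.13, 0.254, 0.284, 0.281, 0.291] min x far 0.782
scene 0.1 min y by x [None, 0.223, 0.283, 0.283, 0.149] min x far 0.769
scene 0.2 min y by x [None, None, 0.148, 0.13, 0.133] min x far 0.761
scene 0.35 min y by x [None, None, None, None, None] min x far 0.771
```

```bash
python3 - <<'E'
from m import *
for n,f in(('top','top0'),('scene','sc0')):
    d=np.load(f'pics/{f}.npy');c=cloud(n,d)
    for x0 in np.arange(.56,.80,.03):
        m=(c[...,2]>.12)&(c[...,2]<.6)&(d>0)&(abs(c[...,0]-x0)<.015)&(c[...,1]<.30)&(c[...,1]>.0)
        X=c[m]
        if len(X)<3: continue
        o=[(round(y,2),np.round([X[abs(X[:,1]-y)<.01][:,2].min(),X[abs(X[:,1]-y)<.01][:,2].max()],2).tolist()) for y in np.arange(.1,.3,.02) if (abs(X[:,1]-y)<.01).any()]
        print(n,round(x0,2),[(float(a),b) for a,b in o])
E
```

```text
top 0.56 [(0.22, [0.14, 0.14]), (0.24, [0.13, 0.14]), (0.26, [0.12, 0.14]), (0.28, [0.12, 0.13])]
top 0.65 [(0.18, [0.21, 0.22]), (0.2, [0.21, 0.22]), (0.22, [0.21, 0.22]), (0.24, [0.2, 0.22]), (0.26, [0.21, 0.22]), (0.28, [0.12, 0.22])]
top 0.68 [(0.14, [0.21, 0.21]), (0.16, [0.2, 0.22]), (0.18, [0.2, 0.22]), (0.2, [0.21, 0.24]), (0.22, [0.21, 0.26]), (0.24, [0.21, 0.35]), (0.26, [0.21, 0.27]), (0.28, [0.12, 0.26])]
top 0.71 [(0.14, [0.21, 0.22]), (0.16, [0.21, 0.23]), (0.18, [0.21, 0.26]), (0.2, [0.22, 0.29]), (0.22, [0.24, 0.38]), (0.24, [0.26, 0.4]), (0.26, [0.26, 0.4]), (0.28, [0.25, 0.37])]
top 0.74 [(0.12, [0.21, 0.21]), (0.14, [0.21, 0.22]), (0.16, [0.21, 0.24]), (0.18, [0.23, 0.28]), (0.2, [0.26, 0.4]), (0.22, [0.29, 0.41]), (0.24, [0.31, 0.41]), (0.26, [0.39, 0.41]), (0.28, [0.32, 0.41])]
top 0.77 [(0.12, [0.21, 0.21]), (0.14, [0.21, 0.22]), (0.16, [0.21, 0.25]), (0.18, [0.24, 0.29]), (0.2, [0.28, 0.39]), (0.22, [0.39, 0.4])]
scene 0.56 [(0.22, [0.13, 0.14]), (0.26, [0.13, 0.14])]
scene 0.65 [(0.18, [0.2, 0.22]), (0.2, [0.2, 0.22]), (0.22, [0.2, 0.22]), (0.24, [0.2, 0.22]), (0.26, [0.2, 0.22]), (0.28, [0.21, 0.22])]
scene 0.68 [(0.16, [0.2, 0.22]), (0.18, [0.2, 0.22]), (0.2, [0.21, 0.24]), (0.22, [0.21, 0.26]), (0.24, [0.21, 0.27]), (0.26, [0.21, 0.27]), (0.28, [0.12, 0.26])]
scene 0.71 [(0.14, [0.2, 0.22]), (0.16, [0.21, 0.23]), (0.18, [0.21, 0.26]), (0.2, [0.22, 0.29]), (0.22, [0.24, 0.3]), (0.24, [0.26, 0.29]), (0.26, [0.26, 0.29]), (0.28, [0.12, 0.28])]
scene 0.74 [(0.12, [0.21, 0.21]), (0.14, [0.2, 0.22]), (0.16, [0.21, 0.24]), (0.18, [0.22, 0.28]), (0.2, [0.26, 0.3]), (0.22, [0.29, 0.3]), (0.28, [0.12, 0.13])]
scene 0.77 [(0.12, [0.2, 0.21]), (0.14, [0.2, 0.22]), (0.16, [0.21, 0.25]), (0.18, [0.24, 0.29]), (0.2, [0.28, 0.29])]
```

```bash
python3 -m crank '[[[0,0,-4.7,16,-41,0,94],[0,0,-9.4,32,-82,0,94],[0,0,-14.1,49,-124,0,94],[0,0,-18.8,65,-165,0,80],[0,0,-23.5,81,-206,0,60],[0,0,-28.2,98,-248,0,60],[0,0,-32.9,114,-289,0,60],[0,0,-37.6,130,-330,0,60]]]' 20
python3 -m crank '[[[0,0,-4.7,16,-41,0,50],[0,0,-9.4,32,-82,0,50],[0,0,-14.1,49,-124,-30,50],[0,0,-18.7,65,-166,-70,50],[0,0,-18.7,65,-166,-110,50],[0,0,-18.7,65,-166,-130,50],[0,0,-18.7,65,-166,-130,50]]]'
python3 -c "
from h import *
s=r.state();R=s['eef_rot'];print(s['position'],np.degrees(np.arctan2(R[1][1],R[0][1])),R[0][2],R[1][2],s['joints'])"
```

```text
time: 0.9
position: [0.3627, 0.194, 0.2222]
eef_rot: [[-0.475, 0.88, -0.0], [0.88, 0.475, -0.0], [0.0, -0.0, -1.0]]
contact_force: [0.9, -0.5, 0.0]
width: 0.0607
grip_force: 0.0
time: 1.6
position: [0.4239, 0.0297, 0.0887]
eef_rot: [[-0.169, 0.986, -0.01], [0.986, 0.169, 0.001], [0.003, -0.009, -1.0]]
contact_force: [0.3, -0.2, 1.0]
width: 0.0499
grip_force: 0.0
[0.42385429 0.02965098 0.08869294] 9.727202989954217 -0.009520922736571884 0.0013182040444484763 [-1.34475541e-01  5.91719597e-02  2.01490654e+00  3.38713902e-05
  1.07712600e+00 -3.04250134e-01]
```

```bash
python3 -m crank '[[[0,0,0,0,0,-20,50],[0,0,0,0,0,-40,50],[0,0,0,0,0,-40,50]]]'
```

```text
time: 1.9
position: [0.4265, 0.0303, 0.0517]
eef_rot: [[-0.171, 0.985, -0.003], [0.985, 0.171, 0.0], [0.001, -0.003, -1.0]]
contact_force: [-0.2, 0.7, -0.1]
width: 0.0501
grip_force: 0.0
```

```bash
python3 -m crank '[[[0,0,0,0,0,-20,50],[0,0,0,0,0,-31,50],[0,0,0,0,0,-31,50],[0,0,0,0,0,-31,10],[0,0,0,0,0,-31,10],[0,0,0,0,0,-31,10],[0,0,0,0,0,-31,10]]]' 20
```

```text
time: 2.6
position: [0.4286, 0.0297, 0.0222]
eef_rot: [[-0.171, 0.985, 0.002], [0.985, 0.171, -0.0], [-0.0, 0.002, -1.0]]
contact_force: [-0.0, 0.6, 3.1]
width: 0.0258
grip_force: 20.0
```

```bash
python3 -m crank '[[[0,0,0,0,0,25,10],[0,0,4,0,0,50,10],[0,0,12,15,6,53,10],[0,0,20,30,11,53,10],[0,0,28,47,17,53,10],[0,0,36,63,23,53,10],[0,0,44,80,29,53,10],[0,0,52,97,35,53,10]]]' 
python3 -m crank '[[[0,0,8,17,6,0,10],[0,0,16,34,12,0,10],[0,0,24,50,18,0,10],[0,0,32,63,24,0,10],[0,0,35.7,72,27,0,10],[0,0,35.7,72,27,0,10],[0,0,35.7,72,27,0,10]]]'
python3 - <<'E'
from h import *
s=r.state();R=s['eef_rot'];print(s['position'],np.degrees(np.arctan2(R[1][1],R[0][1])))
im,d=snap('wrist','w1')
E
```

```text
time: 3.4
position: [0.5252, 0.065, 0.0744]
eef_rot: [[-0.884, 0.467, -0.0], [0.467, 0.884, 0.0], [0.0, -0.0, -1.0]]
contact_force: [-0.1, -0.3, -0.2]
width: 0.0259
grip_force: 20.0
time: 4.1
position: [0.5963, 0.0917, 0.0741]
eef_rot: [[-0.992, -0.13, -0.001], [-0.13, 0.992, -0.0], [0.001, 0.0, -1.0]]
contact_force: [-0.2, 0.3, -0.7]
width: 0.0257
grip_force: 20.0
[0.59626002 0.09173481 0.07413716] 97.44244172503576
```

View pics/w1.png

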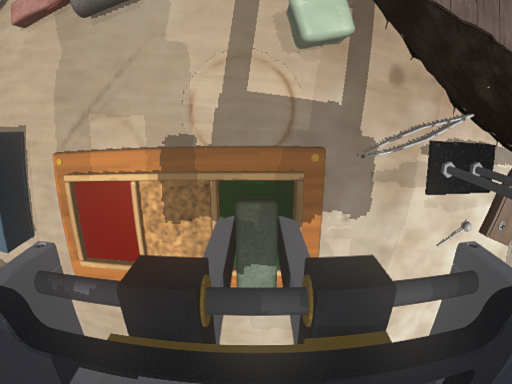

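The wrist view shows the green bar held with its length along case x. It is centred (u≈256) over the green bay, whose walls are at u≈215 and 300. Lowering it.

```bash
python3 -m crank '[[[0,0,0,0.5,0,-22,10],[0,0,0,0.5,0,-34,10],[0,0,0,0.5,0,-40,10],[0,0,0,0.5,0,-42,10],[0,0,0,0.5,0,-42,10],[0,0,0,0.5,0,-42,10]]]'
```

```text
time: 4.75
position: [0.5975, 0.0917, 0.0328]
eef_rot: [[-0.991, -0.131, 0.001], [-0.131, 0.991, 0.0], [-0.001, -0.0, -1.0]]
contact_force: [-0.6, -0.2, -0.1]
width: 0.0259
grip_force: 20.0
```

```bash
python3 -m crank '[[[0,0,0,0,0,0,33],[0,0,0,0,0,0,33],[0,0,0,0,0,20,33],[0,0,0,-5,0,48,40],[0,0,-8,-22,-23,48,50],[0,0,-16,-39,-46,48,50],[0,0,-24,-56,-69,48,50],[0,0,-32,-73,-92,48,50]]]'
python3 -m crank '[[[0,0,-8,-17,-23,0,50],[0,0,-16,-34,-46,0,50],[0,0,-24,-51,-69,0,50],[0,0,-32,-68,-92,0,50],[0,0,-40,-84,-115,0,50],[0,0,-46.9,-97,-136,-20,50],[0,0,-46.9,-97,-136,-30,50],[0,0,-46.9,-97,-136,-30,50]]]'
python3 - <<'E'
from h import *
s=r.state();R=s['eef_rot'];print(s['position'],np.degrees(np.arctan2(R[1][1],R[0][1])))
E
```

```text
time: 5.55
position: [0.5238, -0.0009, 0.0808]
eef_rot: [[-0.908, 0.419, 0.001], [0.419, 0.908, -0.0], [-0.001, 0.0, -1.0]]
contact_force: [-0.1, 0.5, 0.6]
width: 0.0499
grip_force: 0.0
time: 6.35
position: [0.426, -0.1356, 0.0492]
eef_rot: [[-0.32, 0.948, -0.003], [0.948, 0.32, 0.002], [0.003, -0.002, -1.0]]
contact_force: [0.4, 0.3, 0.6]
width: 0.0498
grip_force: 0.0
[ 0.42603117 -0.13558658  0.04920741] 18.633345569031896
```

```bash
python3 -m crank '[[[0,0,0,0,0,-20,50],[0,0,0,0,0,-28.5,50],[0,0,0,0,0,-28.5,50],[0,0,0,0,0,-28.5,10],[0,0,0,0,0,-28.5,10],[0,0,0,0,0,-28.5,10],[0,0,0,0,0,-28.5,10]]]' 20
```

```text
time: 7.05
position: [0.428, -0.1364, 0.0226]
eef_rot: [[-0.319, 0.948, 0.001], [0.948, 0.319, -0.001], [-0.001, 0.001, -1.0]]
contact_force: [0.3, 0.4, 2.3]
width: 0.0255
grip_force: 20.0
```

```bash
python3 -m crank '[[[0,0,0,0,0,25,10],[0,0,4,0,0,50,10],[0,0,12,20,9,53,10],[0,0,20,40,19,53,10],[0,0,28,60,29,53,10],[0,0,36,80,39,53,10],[0,0,44,100,48,53,10],[0,0,52,122,58,53,10]]]' 
python3 -m crank '[[[0,0,8,20,10,0,10],[0,0,16,40,19,0,10],[0,0,24,60,29,0,10],[0,0,26.8,78,38,0,10],[0,0,26.8,78.4,38.5,-22,10],[0,0,26.8,78.4,38.5,-34,10],[0,0,26.8,78.4,38.5,-38,10],[0,0,26.8,78.4,38.5,-38,10]]]'
python3 - <<'E'
from h import *
s=r.state();R=s['eef_rot'];print(s['position'],np.degrees(np.arctan2(R[1][1],R[0][1])))
E
```

```text
time: 7.85
position: [0.5497, -0.0778, 0.0749]
eef_rot: [[-0.945, 0.327, -0.0], [0.327, 0.945, -0.0], [0.0, -0.0, -1.0]]
contact_force: [0.2, 0.0, 0.6]
width: 0.026
grip_force: 20.0
time: 8.65
position: [0.6262, -0.0398, 0.0357]
eef_rot: [[-0.992, -0.129, -0.003], [-0.129, 0.992, 0.001], [0.003, 0.001, -1.0]]
contact_force: [0.9, -0.5, -0.2]
width: 0.0258
grip_force: 20.0
[ 0.62619531 -0.03975655  0.03567658] 97.39244284869991
```

```bash
python3 -m crank '[[[0,0,0,0,0,-2.5,10],[0,0,0,0,0,-2.5,10],[0,0,0,0,0,-2.5,33],[0,0,0,0,0,-2.5,33],[0,0,0,0,0,20,33],[0,0,0,-5,0,45,40]]]'
python3 - <<'E'
from h import *
s=r.state();R=s['eef_rot'];print(s['position'],np.degrees(np.arctan2(R[1][1],R[0][1])))
im,d=snap('wrist','w2'); snap('top','t2')
E
```

```text
time: 9.25
position: [0.6221, -0.0396, 0.0816]
eef_rot: [[-0.992, -0.129, -0.002], [-0.129, 0.992, 0.0], [0.002, 0.001, -1.0]]
contact_force: [0.6, 0.7, -0.6]
width: 0.038
grip_force: 0.0
[ 0.62209402 -0.03964965  0.08162461] 97.41630300607808
```

View pics/w2.png

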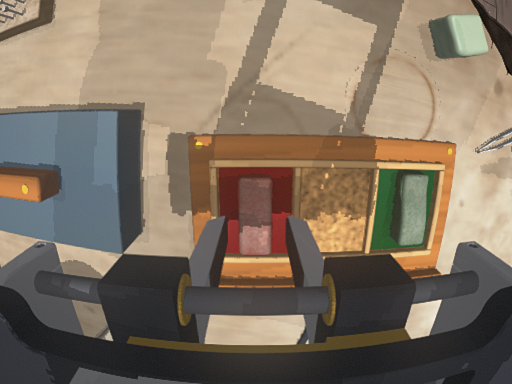

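Both bars are flat in their bays: red at (255,215) and green at (413,208). The cork bay is empty. Now the drum.

```bash
python3 -m crank '[[[0,0,-8,-20,-2,0,55],[0,0,-16,-40,-4,0,55],[0,0,-24,-60,-6,0,55],[0,0,-32,-80,-7,0,55],[0,0,-40,-100,-9,0,55],[0,0,-48,-120,-11,0,55],[0,0,-56,-140,-13,0,55],[0,0,-64,-165,-15,0,55]]]'
python3 -m crank '[[[0,0,-8,-20,-2,0,55],[0,0,-13.4,-30,-3.3,0,55],[0,0,-13.4,-31,-3.3,-20,55],[0,0,-13.4,-31,-3.3,-20,55],[0,0,-13.4,-31,-3.3,-20,55]]]'
python3 - <<'E'
from h import *
s=r.state();R=s['eef_rot'];print(s['position'],np.degrees(np.arctan2(R[1][1],R[0][1])))
E
```

```text
time: 10.15
position: [0.4572, -0.0548, 0.0815]
eef_rot: [[-0.546, 0.838, 0.0], [0.838, 0.546, -0.0], [-0.0, 0.0, -1.0]]
contact_force: [0.2, 0.8, 0.6]
width: 0.0548
grip_force: 0.0
time: 10.65
position: [0.4262, -0.0579, 0.0615]
eef_rot: [[-0.342, 0.94, -0.001], [0.94, 0.342, 0.001], [0.001, -0.001, -1.0]]
contact_force: [0.2, -0.1, 0.1]
width: 0.0548
grip_force: 0.0
[ 0.42623173 -0.05785552  0.06151352] 20.019720407476754
```

```bash
python3 -m crank '[[[0,0,0,0,0,-20,55],[0,0,0,0,0,-39.5,55],[0,0,0,0,0,-39.5,55],[0,0,0,0,0,-39.5,20],[0,0,0,0,0,-39.5,20],[0,0,0,0,0,-39.5,20],[0,0,0,0,0,-39.5,20]]]' 15
```

```text
time: 11.35
position: [0.4278, -0.0583, 0.0234]
eef_rot: [[-0.342, 0.94, 0.002], [0.94, 0.342, -0.001], [-0.001, 0.002, -1.0]]
contact_force: [0.5, 0.9, 3.0]
width: 0.0322
grip_force: 14.9
```

```bash
python3 -m crank '[[[0,0,0,0,0,25,20],[0,0,4,0,0,50,20],[0,0,12,19,8,56,20],[0,0,20,38,17,56,20],[0,0,28,57,25,56,20],[0,0,36,76,34,56,20],[0,0,44,95,42,56,20],[0,0,52,115,51,56,20]]]' 
python3 -m crank '[[[0,0,8,20,9,0,20],[0,0,16,40,18,0,20],[0,0,24,60,27,0,20],[0,0,25.4,76,34,0,20],[0,0,25.4,77,34.3,-22,20],[0,0,25.4,77,34.3,-36,20],[0,0,25.4,77,34.3,-43,20],[0,0,25.4,77,34.3,-43,20]]]'
python3 - <<'E'
from h import *
s=r.state();R=s['eef_rot'];print(s['position'],np.degrees(np.arctan2(R[1][1],R[0][1])),s['contact_force'])
E
```

```text
time: 12.15
position: [0.5422, -0.0067, 0.0786]
eef_rot: [[-0.953, 0.303, -0.0], [0.303, 0.953, -0.0], [0.0, -0.0, -1.0]]
contact_force: [-0.6, -0.1, -0.3]
width: 0.0327
grip_force: 14.9
time: 12.95
position: [0.6174, 0.0271, 0.0343]
eef_rot: [[-0.992, -0.129, -0.003], [-0.129, 0.992, 0.0], [0.003, 0.001, -1.0]]
contact_force: [0.3, 0.7, -0.0]
width: 0.0325
grip_force: 15.0
[0.61737708 0.02713626 0.03425353] 97.40326647292402 [ 0.25351106  0.68695084 -0.01887902]
```

```bash
python3 -m crank '[[[0,0,0,0,0,-1,20],[0,0,0,0,0,-2,20],[0,0,0,0,0,-2,20]]]'
python3 -m crank '[[[0,0,0,0,0,0,35],[0,0,0,0,0,0,37],[0,0,0,0,0,0,38],[0,0,0,0,0,12,38],[0,0,0,0,0,35,38],[0,0,0,0,0,50,38]]]'
python3 - <<'E'
from h import *
s=r.state();R=s['eef_rot'];print(s['position'],np.degrees(np.arctan2(R[1][1],R[0][1])),s['joints'])
im,d=snap('wrist','w3')
E
```

```text
time: 13.25
position: [0.6187, 0.0272, 0.0338]
eef_rot: [[-0.992, -0.129, 0.0], [-0.129, 0.992, -0.0], [-0.0, -0.0, -1.0]]
contact_force: [0.1, -0.1, -0.2]
width: 0.0323
grip_force: 15.0
time: 13.85
position: [0.6197, 0.0272, 0.0857]
eef_rot: [[-0.992, -0.129, 0.002], [-0.129, 0.992, -0.0], [-0.002, -0.001, -1.0]]
contact_force: [0.3, 0.4, -0.0]
width: 0.0377
grip_force: 0.0
[0.61968864 0.02719987 0.08571851] 97.419109697003 [-9.55640738e-02  4.36108874e-01  1.54258319e+00  1.89154019e-05
  1.16049179e+00 -1.79585643e+00]
```

View pics/w3.png

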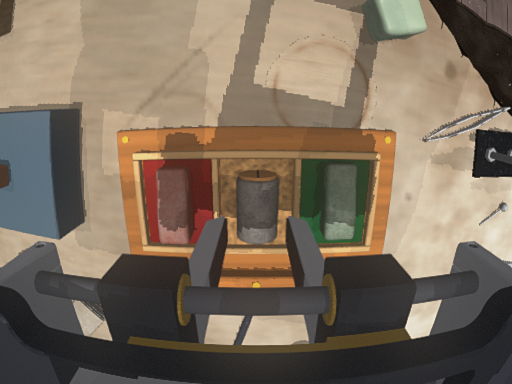

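All three are in: red bar (173,205), drum (257,207) and green bar (340,200), each in its own bay. Now to the cover.

```bash
python3 -m crank '[[[0,0,-8,0,-10,30,50],[0,0,-16,0,-34,50,50],[0,0,-24,0,-58,50,50],[0,0,-32,-1,-82,50,50],[0,0,-40,-2,-106,50,50],[0,0,-48,-3,-130,50,50],[0,0,-56,-4,-154,50,50],[0,0,-64,-4,-178,50,50]]]' 
python3 -m crank '[[[0,0,-8,0,-24,0,50],[0,0,-16,0,-48,0,50],[0,0,-24,0,-72,0,50],[0,0,-30.6,0,-96,0,50],[0,0,-30.6,0,-108.7,0,50],[0,0,-30.6,0,-108.7,-20,50],[0,0,-30.6,0,-108.7,-20,50],[0,0,-30.6,0,-108.7,-20,50]]]'
python3 - <<'E'
from h import *
s=r.state();R=s['eef_rot'];print(s['position'],np.degrees(np.arctan2(R[1][1],R[0][1])),s['joints'])
im,d=snap('wrist','w4')
E
```

```text
time: 14.7
position: [0.6146, -0.1517, 0.1338]
eef_rot: [[-0.546, 0.838, 0.0], [0.838, 0.546, -0.0], [-0.0, 0.0, -1.0]]
contact_force: [0.0, 1.4, -0.0]
width: 0.0498
grip_force: 0.0
time: 15.5
position: [0.6142, -0.2586, 0.1129]
eef_rot: [[-0.051, 0.999, -0.002], [0.999, 0.051, 0.001], [0.001, -0.002, -1.0]]
contact_force: [0.2, 0.2, -0.1]
width: 0.0499
grip_force: 0.0
[ 0.61417775 -0.25859404  0.11286244] 2.924059815803706 [-5.28332742e-01  4.95120423e-01  1.39316426e+00  2.23363814e-04
  1.25531828e+00 -5.79435729e-01]
```

View pics/w4.png

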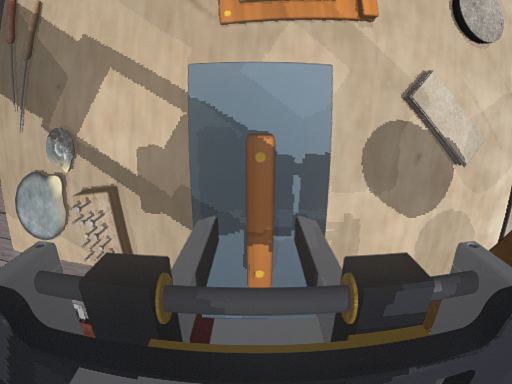

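The batten (246–274, 135–285) sits centred between the open fingers and is aligned with them. Descending and gripping.

```bash
python3 -m crank '[[[0,0,0,0,0,-25,50],[0,0,0,0,0,-45.5,50],[0,0,0,0,0,-45.5,50],[0,0,0,0,0,-45.5,10],[0,0,0,0,0,-45.5,10],[0,0,0,0,0,-45.5,10],[0,0,0,0,0,-45.5,10],[0,0,0,0,0,-45.5,10]]]' 55
python3 -m crank '[[[0,0,0,0,0,10,10],[0,0,0,0,0,25,10],[0,0,0,0,0,35,10],[0,0,0,0,0,35,10],[0,0,0,0,0,35,10]]]'
python3 - <<'E'
from h import *
s=r.state();R=s['eef_rot'];print(s['position'],np.degrees(np.arctan2(R[1][1],R[0][1])),s['contact_force'],s['ft_torque'],R[2])
E
```

```text
time: 16.35
position: [0.6162, -0.2599, 0.0694]
eef_rot: [[-0.049, 0.999, 0.004], [0.999, 0.049, -0.001], [-0.001, 0.004, -1.0]]
contact_force: [2.2, 0.1, 2.2]
width: 0.0196
grip_force: 55.0
time: 16.85
position: [0.6147, -0.2595, 0.1033]
eef_rot: [[-0.049, 0.999, 0.0], [0.999, 0.049, -0.0], [-0.0, 0.0, -1.0]]
contact_force: [-0.3, 0.5, -8.7]
width: 0.0197
grip_force: 55.0
[ 0.6146961  -0.2595371   0.10328262] 2.816574832300452 [-0.26342156  0.46000128 -8.74139544] [-0.04992071  0.10178671 -0.02584709] [-3.23022238e-04  3.09314281e-04 -9.99999900e-01]
```

```bash
python3 - <<'E'
from m import *
for n,f in(('top','top0'),('scene','sc0')):
    d=np.load(f'pics/{f}.npy');c=cloud(n,d)
    for lo in np.arange(.03,.5,.04):
        o=[]
        for y0 in (-.06,-.02,.02,.06,.10,.13):
            m=(c[...,2]>lo)&(c[...,2]<lo+.04)&(d>0)&(abs(c[...,1]-y0)<.02)&(c[...,0]>.70)
            o.append(round(float(np.sort(c[m][:,0])[2]),3) if m.sum()>3 else None)
        print(n,round(lo,2),o)
E
```

```text
top 0.03 [None, None, None, None, 0.781, 0.79]
top 0.07 [None, None, None, None, 0.795, 0.917]
top 0.11 [None, None, None, None, 0.915, 0.915]
top 0.15 [0.772, None, None, None, 0.897, 0.897]
top 0.19 [0.768, 0.768, 0.767, 0.767, 0.769, 0.702]
top 0.23 [0.768, 0.768, 0.768, 0.768, 0.769, None]
top 0.27 [0.777, 0.777, None, None, None, None]
top 0.31 [None, None, None, None, None, None]
top 0.35 [None, None, None, None, None, None]
top 0.39 [None, None, None, None, None, None]
top 0.43 [None, None, None, None, None, None]
top 0.47 [None, None, None, None, None, None]
scene 0.03 [None, None, None, 0.912, 0.783, 0.794]
scene 0.07 [None, None, None, None, 0.797, None]
scene 0.11 [None, None, None, None, None, None]
scene 0.15 [0.772, 0.772, 0.772, 0.772, None, None]
scene 0.19 [0.768, 0.768, 0.768, 0.768, 0.77, 0.703]
scene 0.23 [0.768, 0.769, 0.768, 0.769, 0.77, None]
scene 0.27 [0.778, 0.779, 0.898, None, None, None]
scene 0.31 [0.888, 0.924, None, None, None, None]
scene 0.35 [None, None, None, None, None, None]
scene 0.39 [None, None, None, None, None, None]
scene 0.43 [None, None, None, None, None, None]
scene 0.47 [None, None, None, None, None, None]
```

```bash
python3 -m crank '[[[0,0,0,0,-8,14,10],[0,0,0.6,2,-8,30,10],[0,0,1.5,4,15,33,10],[0,0,2.5,7,45,33,10],[0,0,3.5,10,78,33,10],[0,0,4.6,12,112,33,10],[0,0,4.6,14,146,33,10],[0,0,4.6,15,180,33,10]]]'
python3 -m crank '[[[0,0,0,1,32,0,10],[0,0,0,1.5,62,0,10],[0,0,0,1.7,88,0,10],[0,0,0,1.7,102,0,10],[0,0,0,1.7,108,0,10],[0,0,0,1.7,108,0,10],[0,0,0,1.7,108,0,10]]]'
python3 -m crank '[[[-0.26,1.98,0,0,0,0,10],[-0.52,3.97,0,0,0,0,10],[-0.77,5.95,0,0,0,0,10],[-1.03,7.93,0,0,0,0,10],[-1.29,9.92,0,0,0,0,10],[-1.29,9.92,0,0,0,0,10],[-1.29,9.92,0,0,0,0,10]]]'
python3 - <<'E'
from h import *
s=r.state();R=np.array(s['eef_rot']);print(s['position'],R,s['contact_force'],s['joints'],np.degrees(np.arctan2(R[1][0],R[0][0])))
im,d=snap('scene','s5')
cv2.imwrite('pics/s5c.png',cv2.resize(cv2.imread('pics/s5.png')[20:240,130:400],None,fx=2.7,fy=2.7))
E
```

```text
time: 17.65
position: [0.6308, -0.0786, 0.1379]
eef_rot: [[-0.129, 0.992, 0.003], [0.992, 0.129, -0.001], [-0.001, 0.003, -1.0]]
contact_force: [1.6, -0.6, -7.6]
width: 0.0199
grip_force: 55.0
time: 18.35
position: [0.6317, 0.0272, 0.1362]
eef_rot: [[-0.128, 0.992, 0.0], [0.992, 0.128, -0.001], [-0.001, 0.0, -1.0]]
contact_force: [0.4, -0.3, -7.7]
width: 0.0196
grip_force: 55.0
time: 19.05
position: [0.6319, 0.0274, 0.1357]
eef_rot: [[-0.128, 0.977, -0.171], [0.992, 0.126, -0.022], [-0.0, -0.173, -0.985]]
contact_force: [-0.7, 0.0, -7.6]
width: 0.0195
grip_force: 55.0
[0.63185384 0.02742059 0.13574062] [[-1.27751455e-01  9.76921552e-01 -1.71183667e-01]
 [ 9.91806183e-01  1.25791206e-01 -2.22950159e-02]
 [-2.47081566e-04 -1.72629240e-01 -9.84986845e-01]] [-0.69721046  0.03611844 -7.63875962] [-0.07518077  0.51883835  1.31795533 -0.03525923  1.47480489 -0.19689023] 97.33967697171951
```

View pics/s5c.png

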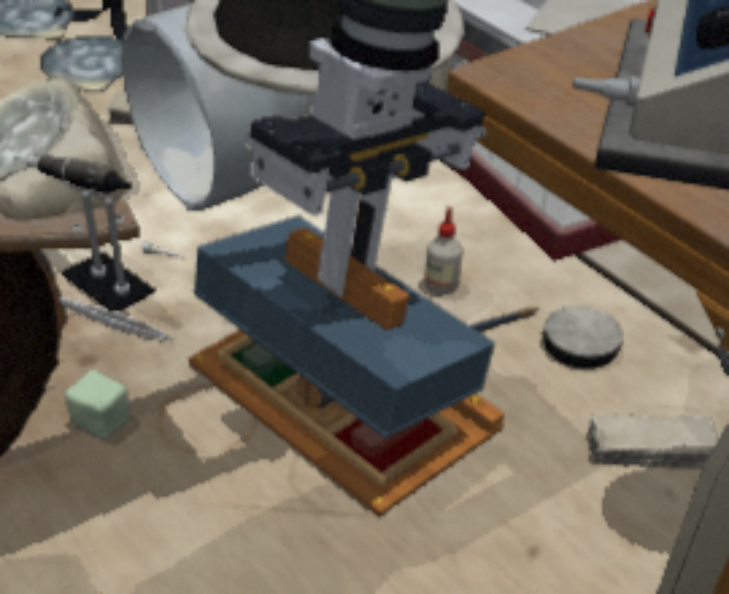

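The cover hangs over the case, tilted with its far (rail) side low, and the bays are visible below. I check how the cover sits in the grip.

```bash
cat > ck.py <<'E'
from m import *
s=r.state();R=np.array(s['eef_rot']);p=np.array(s['position'])
C=np.stack([R[:,1],R[:,0],-R[:,2]],1)  # cover axes
o=p-C[:,2]*.069
a=np.radians(7.4);ex=np.array([np.cos(a),np.sin(a),0]);ey=np.array([-np.sin(a),np.cos(a),0])
cs=np.array([.6197,.027,0])
for n in('scene','top'):
    _,d=snap(n,'ck_'+n);c=cloud(n,d)
    q=(c-o)@C
    m=(d>0)&(abs(q[...,2]-.047)<.006)&(abs(q[...,0])<.07)&(abs(q[...,1])<.13)&(abs(q[...,0])>.016)
    X=q[m]; A=np.c_[X[:,:2],np.ones(len(X))];k=np.linalg.lstsq(A,X[:,2],rcond=None)[0]
    print(n,len(X),'plane slopes deg',np.round(np.degrees(k[:2]),2),'z0',round(k[2]*1000,1),'rect',cv2.minAreaRect((X[:,:2]*1000).astype(np.float32)))
for nm,l in(('far',(.056,0,0)),('near',(-.056,0,0)),('org',(0,0,0))):
    w=o+C@l; print(nm,'case x,y,z mm',np.round([(w-cs)@ex*1000,(w-cs)@ey*1000,w[2]*1000],1))
E
python3 ck.py
```

```text
scene 1812 plane slopes deg [0.26 0.11] z0 45.7 rect ((-1.1395034790039062, 0.016937255859375), (232.90237426757812, 115.43756103515625), 89.93692779541016)
top 1929 plane slopes deg [-0.02  0.01] z0 45.5 rect ((-2.431896209716797, -32.81572723388672), (164.08192443847656, 113.92443084716797), 89.36499786376953)
far case x,y,z mm [55.1 -0.9 58.2]
near case x,y,z mm [-55.3  -0.8  77.6]
org case x,y,z mm [-0.1 -0.9 67.9]
```

```bash
python3 -m crank '[[[0,0,0,1,0,-15,10],[0,0,0,1,0,-30,10],[0,0,0,1,0,-40,10],[0,0,0,1,0,-44,10],[0,0,0,1,0,-44,10],[0,0,0,1,0,-44,10]]]'
python3 -m crank '[[[0,0,0,0,0,-1.5,10],[0,0,0,0,0,-3,10],[0,0,0,0,0,-3,10],[0,0,0,0,0,-3,10]]]'
python3 - <<'E'
from h import *
s=r.state();R=np.array(s['eef_rot']);print(s['position'],R[2],s['contact_force'],s['ft_torque'])
E
```

```text
time: 19.8
position: [0.6327, 0.0286, 0.092]
eef_rot: [[-0.129, 0.977, -0.172], [0.992, 0.127, -0.022], [-0.0, -0.173, -0.985]]
contact_force: [0.5, 0.9, -8.0]
width: 0.0192
grip_force: 55.0
time: 20.2
position: [0.6324, 0.0286, 0.0891]
eef_rot: [[-0.129, 0.977, -0.172], [0.992, 0.127, -0.022], [-0.0, -0.174, -0.985]]
contact_force: [0.5, 0.4, -6.9]
width: 0.0195
grip_force: 55.0
[0.63242147 0.02855583 0.08909652] [-2.71208173e-05 -1.73566549e-01 -9.84822143e-01] [ 0.45723609  0.35589129 -6.87610492] [-0.02660695 -0.32245702 -0.02651379]
```

```bash
python3 -m crank '[[[0,0,0,0,0,-0.5,10],[0,0,0,0,0,-1,10],[0,0,0,0,0,-1,10]]]'
python3 -m crank '[[[0,0,0,0,0,-0.5,10],[0,0,0,0,0,-1,10],[0,0,0,0,0,-1,10]]]'
python3 ck.py; python3 -c "
from h import *
print(r.state()['ft_torque'])"
```

```text
time: 20.5
position: [0.6323, 0.0286, 0.0879]
eef_rot: [[-0.129, 0.977, -0.172], [0.992, 0.127, -0.022], [0.0, -0.174, -0.985]]
contact_force: [0.4, -0.4, -7.7]
width: 0.0192
grip_force: 55.0
time: 20.8
position: [0.6323, 0.0286, 0.0868]
eef_rot: [[-0.129, 0.977, -0.173], [0.992, 0.127, -0.022], [0.0, -0.174, -0.985]]
contact_force: [-0.0, 0.9, -7.3]
width: 0.0195
grip_force: 55.0
scene 1754 plane slopes deg [0.17 0.06] z0 45.7 rect ((-1.3389625549316406, 0.682098388671875), (231.4373321533203, 115.18651580810547), 89.8010482788086)
top 1707 plane slopes deg [-0.08 -0.03] z0 45.4 rect ((-2.0069313049316406, -34.15350341796875), (114.42794036865234, 161.6971893310547), 0.05499471351504326)
far case x,y,z mm [55.8 -0.   9.1]
near case x,y,z mm [-54.5  -0.1  28.6]
org case x,y,z mm [ 0.7 -0.  18.9]
[-0.04068312 -0.34209735  0.00549862]
```

Not yet in contact; I creep on.

```bash
for i in 1 2 ; do python3 -m crank '[[[0,0,0,0,0,-0.7,10],[0,0,0,0,0,-0.7,10],[0,0,0,0,0,-0.7,10]]]' | grep -E "pos|force"; python3 -c "
from h import *
print(r.state()['ft_torque'])"; done
```

```text
position: [0.6324, 0.0286, 0.0863]
contact_force: [1.3, -0.0, -7.6]
grip_force: 55.0
[-0.07809613 -0.33437675 -0.02587856]
position: [0.6324, 0.0286, 0.0861]
contact_force: [-1.3, -0.2, -4.5]
grip_force: 55.0
[-0.06613281 -0.00665995 -0.0270375 ]
```

Far edge contact: the weight is partly carried and the moment changed, at TCP z 0.0861. Now I pivot about that edge.

```bash
python3 -m crank '[[[0.13,-0.99,0,-1.3,-0.2,-0.9,10],[0.26,-1.98,0,-2.7,-0.35,-1.8,10],[0.39,-2.97,0,-4,-0.5,-2.6,10],[0.52,-3.97,0,-5.3,-0.7,-3.4,10],[0.65,-4.96,0,-6.6,-0.85,-4.3,10],[0.77,-5.95,0,-7.9,-1,-5.2,10],[0.77,-5.95,0,-7.9,-1,-5.2,10],[0.77,-5.95,0,-7.9,-1,-5.2,10]]]'
python3 ck.py; python3 -c "
from h import *
print(r.state()['ft_torque'])"
```

```text
time: 22.3
position: [0.6247, 0.0275, 0.081]
eef_rot: [[-0.129, 0.989, -0.069], [0.992, 0.129, -0.009], [-0.0, -0.069, -0.998]]
contact_force: [-2.1, 1.4, 2.0]
width: 0.0198
grip_force: 55.0
scene 1916 plane slopes deg [0.31 0.04] z0 45.7 rect ((-1.2949066162109375, 0.8164443969726562), (115.25150299072266, 231.06846618652344), 0.05588475987315178)
top 1510 plane slopes deg [ 0.15 -0.04] z0 45.7 rect ((-2.2973709106445312, -18.825294494628906), (192.28793334960938, 112.50402069091797), 89.94524383544922)
far case x,y,z mm [56.1 -0.1  8.3]
near case x,y,z mm [-55.6  -0.1  16. ]
org case x,y,z mm [ 0.2 -0.1 12.2]
[-0.02084382  0.30933575  0.00139121]
```

```bash
python3 -m crank '[[[0.13,-0.99,0,-1.2,-0.2,-0.9,10],[0.26,-1.98,0,-2.5,-0.3,-1.8,10],[0.39,-2.97,0,-3.7,-0.5,-2.7,10],[0.51,-3.94,0,-4.9,-0.6,-3.6,10],[0.51,-3.94,0,-4.9,-0.6,-3.6,10],[0.51,-3.94,0,-4.9,-0.6,-3.6,10]]]'
python3 ck.py; python3 -c "
from h import *
print(r.state()['ft_torque'])"
```

```text
time: 23.0
position: [0.6199, 0.0269, 0.0774]
eef_rot: [[-0.129, 0.992, 0.001], [0.992, 0.129, -0.0], [-0.0, 0.001, -1.0]]
contact_force: [-4.0, 0.4, 6.2]
width: 0.0201
grip_force: 55.0
scene 2049 plane slopes deg [0.12 0.07] z0 45.8 rect ((-1.0552291870117188, 0.9531707763671875), (114.04894256591797, 232.0384063720703), 0.2787333130836487)
top 1871 plane slopes deg [-0.07  0.04] z0 45.8 rect ((-1.7089157104492188, 0.18645477294921875), (230.056640625, 112.92214965820312), 89.76078796386719)
far case x,y,z mm [56.2 -0.1  8.4]
near case x,y,z mm [-55.8  -0.2   8.4]
org case x,y,z mm [ 0.2 -0.1  8.4]
[-0.01154532  0.5872733  -0.00349649]
```

```bash
python3 -m crank '[[[0,0,0,0,0,0,22],[0,0,0,0,0,0,30],[0,0,0,0,0,0,40],[0,0,0,0,0,0,40],[0,0,0,0,0,15,40],[0,0,0,0,0,40,40],[0,0,0,-20,0,70,40],[0,0,0,-40,0,80,40]]]'
python3 -m crank '[[[0,0,0,-40,-20,0,40],[0,0,0,-80,-40,0,40],[0,0,0,-120,-60,0,40],[0,0,0,-150,-80,0,40],[0,0,0,-150,-80,0,40],[0,0,0,-150,-80,0,40]]]'
python3 - <<'E'
from m import *
im,d=snap('scene','f1');c=cloud('scene',d)
im2,d2=snap('top','f2');c2=cloud('top',d2)
a=np.radians(7.4);ex=np.array([np.cos(a),np.sin(a)]);ey=np.array([-np.sin(a),np.cos(a)]);cs=np.array([.6197,.027])
for q in(c,c2):
    x=(q[...,:2]-cs)@ex;y=(q[...,:2]-cs)@ey
    m=(abs(x)<.07)&(abs(y)<.13)&(q[...,2]>.049)&(q[...,2]<.061)
    X=np.c_[x[m],y[m]];k=np.linalg.lstsq(np.c_[X,np.ones(len(X))],q[m][:,2],rcond=None)[0]
    print(np.degrees(k[:2]),k[2]*1000,cv2.minAreaRect((X*1000).astype(np.float32)))
cv2.imwrite('pics/f.png',np.vstack([cv2.resize(im[60:260,130:400],(540,400)),cv2.resize(im2[110:210,130:400],(540,200))])[:,:,::-1])
E
```

```text
time: 23.9
position: [0.5822, 0.0267, 0.1616]
eef_rot: [[-0.129, 0.992, 0.007], [0.992, 0.129, -0.001], [-0.002, 0.007, -1.0]]
contact_force: [0.4, -0.3, 1.4]
width: 0.04
grip_force: 0.0
time: 24.5
position: [0.4303, -0.0535, 0.158]
eef_rot: [[-0.128, 0.992, 0.003], [0.992, 0.128, -0.001], [-0.001, 0.002, -1.0]]
contact_force: [0.6, -1.1, -0.2]
width: 0.0402
grip_force: 0.0
[0.16673995 0.09154099] 54.31872182666997 ((-0.87689208984375, 0.10515594482421875), (114.53080749511719, 231.12960815429688), 0.24151498079299927)
[-0.00326326 -0.01563313] 54.37037642306801 ((-2.1539382934570312, 0.0621795654296875), (230.4407501220703, 112.99805450439453), 89.94762420654297)
```

View pics/f.png

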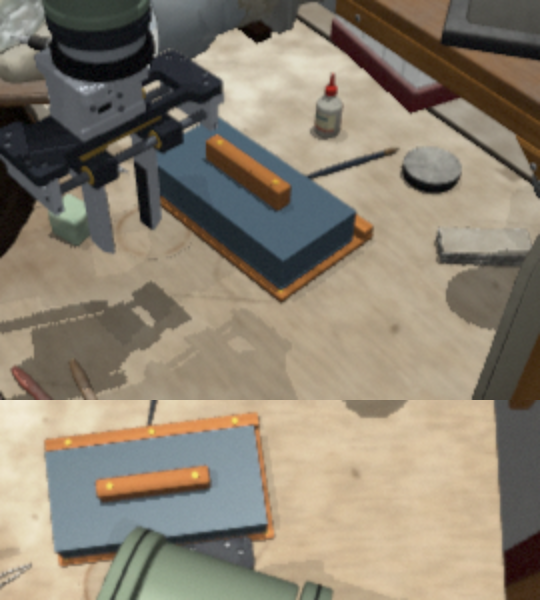

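The cover sits flat on the board: roof at 54.3 mm (55 expected with the usual −0.7 mm depth bias), level within 0.2°, and centred. The robot is clear and the glass is untouched, so I hand in.

```bash
python3 -c "
from rig import r
print(r.close_job())"
```

```text
the job is handed in; nothing more can be done
None
```

The job is handed in at about 24.5 s: both bars and the drum lie in their own bays, the cover was set in the groove tilted and pivoted down flat over them, and the glass was not touched.

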